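# Pin the hinge jig and hold the pin for the clip

### The arm

A 6-joint arm with a two-finger parallel gripper is mounted at the origin on the work surface. World frame = base frame: x ahead of the robot, y to its left, z up, the work surface at z = 0. Lengths are in m, angles in rad, forces in N, time in s.
With the tool pointing down it reaches from about 0.3 to 0.85 m from the base axis. Payload 5.4 kg.
Tool frame: the origin (TCP) lies at the very end of the fingers, on their centre line; the grasp point (between the pads) lies 19 mm behind it; z points along the fingers, y is the direction in which the jaws open and shut (so a half turn about z gives the same grasp; the last joint's range is limited). The gripper opens to 85 mm and grips with 20 to 120 N. Pads are 22 mm wide; open, the fingers measure 114 mm over their backs; the gripper's body (76 mm by 85 mm) begins 54 mm behind the grasp point. The pads swing forward as they close: fully open they stand 13 mm farther back than shut.
Start: joints at [-1.373, 0.158, 1.597, -0, 1.386, -0.21], TCP at [0.228, -0.528, 0.231] pointing down, gripper open.
Joint ranges: [-2.91, 2.91], [-0.94, 2.29], [0.18, 2.7], [-1.29, 4.43], [0.17, 2.64], [-3, 3]. Speed limits (rad/s): [2.57, 2.57, 3.14, 3.14, 3.14, 3.14].

### API

Orientations are given as [roll, pitch, yaw] about the fixed x, y, z axes, in that order (R = Rz(yaw) Ry(pitch) Rx(roll)).
In Python, from cell import sense, read_camera, camera_params, hand_in gives the robot as it stands. The module is installed in compiled form; this text tells all that it offers.
- The arm moves only by the shell command python3 -m creep 'ROWS' [FORCE]. ROWS is JSON, a list that holds one entry, the list of rows, each a list of 7 numbers: the shift along the world's x, y, z in m, then the turn, a rotation vector about the world's x, y, z in degrees, then the opening in per cent of the stroke, from 0 (shut) to 100 (fully open). A call has exactly 5 rows; each row shifts and turns the commanded pose from where the row before left it; what a row does not reach is not made up. A row lasts 1/8 s, in which the tool goes at most 62.5 mm and 10.7 degrees, less where a joint would pass 70% of its speed; a pose out of reach is approached as far as the arm can. A call with a gripper value outside its range is refused whole. The fingers move at their own pace and stop on an object; FORCE is the grip in N (left out, the last holds). Time passes only in rows, so rows that do not move let the fingers close, or fill a call up. It gives the time, the measured TCP pose, the force and the opening at its end, in the units of the state.
- sense(): the state, without advancing time (a new reading comes with each control period).
- read_camera(name): name is "side" or "top"; returns (picture, depth): 480x640x3 uint8, red, green, blue; 480x640 float32, m along the optical axis (not along the pixel's ray), 0 where there is no reading.
- camera_params(name): a dict with "intrinsics" (3x3 intrinsics, pixels), "dist" ([k1, k2, p1, p2, k3] as OpenCV has them; the pictures are not rectified), "rvec" (rotation vector, rad) and "tvec" (3), from world to camera coordinates, as OpenCV has them. Camera axes: x right, y down, z forward; pixel columns grow to the right and rows downward; lengths in m; the calibration is good to about 2 mm. A picture is of the moment at which its call begins. camera_params takes no time and is no camera call.
- hand_in(): hands the job in, once; it reports no verdict.
The state is a dict: "time_s": time; "joints": joint angles; "qd": joint speeds; "tau": joint torques, N m; "position": TCP position; "eef_rot": TCP orientation; "force": force on the tool from outside, world axes, zero at the start; "torque": the same for the moment, N m; "width": opening from 0.0 (shut) to 1.0 (fully open).
Only numpy, scipy, OpenCV 4.12 (cv2) and the standard library are available. Lean on these libraries where they do the work, as an engineer would, in place of code of your own. Each camera call takes 0.05 s, during which the arm holds its last target.

### The job

On the blue jig, first swing the red-knobbed cam lever all the way to its locked stop, which slides the upper bushing into line over the lower one. Then take the long yellow-headed hinge pin from the wooden rack and thread it down through the upper and then the lower bronze bushing, and finish while still holding it there, upright and still, with its tip showing below the lower bushing and its head still clear above the upper one, so that a mate can fit the clip. Leave the short black-headed pin, the wrench, the bottle and the bearing ring alone.

Things in the scene. Friction and masses are not known exactly. Their poses are not given: they have to be found in the camera images.
- jig: Fixed jig. Blue base plate 160 (x) x 200 (y) x 12 mm; origin at the centre of its underside, z up, +x roughly away from the robot (within 0.3 rad). Vertical pin axis at its x +40, y +30 mm. A grey carriage block (50 x 74 mm, top 115 mm up) on the -x half carries the upper bushing on an arm towards +x; the lower one is on a blue bracket at the +y side (65 mm high).
- bush_upper (a point): Centre of the top mouth of the upper bronze bushing: square block 34 x 34 x 20 mm, vertical through hole 14 mm across; mouth 115 mm above the bench, underside 95 mm. It rides on the carriage, which the cam lever moves up to 16 mm along the jig's +y; z up. With the lever locked it stands exactly above the lower bushing.
- bush_lower (a point): Centre of the top mouth of the lower bronze bushing (orange-gold like the upper, same block and 14 mm hole, fixed; mouth 65 mm above the bench, underside 45 mm; below it is 33 mm of free air down to the base plate, whose top is at 12 mm). z up.
- cam_lever (a joint): Cam lever's angle (rad) about a vertical pivot, growing anticlockwise seen from above: 0 = free (handle at about -80 degrees from the jig's +x, to its -y side), 1.4 = locked stop (handle along the jig's +x). Starts between 0 and 0.25, stays where it is left, needs about 3 to 5 N at the knob. Locked: above 1.25.
- carriage (a joint): Slide of the upper bushing along the jig's +y in m: 0 with the lever at 0, 0.016 (in line with the lower bushing) with the lever at 1.4. Driven only by the cam lever, in proportion (11.4 mm per rad), and held firmly where the lever leaves it.
- lever_pivot (a point): Point on the lever's vertical pivot axis, at the jig's x -35, y -50 mm, 72 mm above the bench; it turns with the lever.
- lever_knob (a point): Centre of the top face of the lever's red knob: upright cylinder 18 mm across, from 32 to 105 mm above the bench, at the end of a thin arm 100 mm from the pivot axis (arm 38 mm above the bench). Nothing stands within 25 mm beside it anywhere on its arc.
- pin: Hinge pin, loose, about 120 g, upright in a rack hole: steel shank 12 mm across, 100 mm long, nose tapering over the last 6 mm to 7 mm across; above it a yellow head 20 x 20 mm, 40 mm high. Origin at the tip (lowest point) on the axis, z up towards the head, the head's flats facing x and y. In the rack the tip is 10 mm above the bench, the shank 30 mm deep in its hole.
- pin_neck (a point): On the pin's axis at the underside of the yellow head, 100 mm above the tip.
- pin_head (a point): Middle of the yellow head, on the pin's axis 120 mm above the tip: the place to grip.
- rack: Fixed wooden block 60 (x) x 150 (y) x 40 mm, origin at the centre of its underside, z up; two upright holes 14 mm across, 30 mm deep, at y -42 and +42 mm in its frame, one with the hinge pin, one with the short pin, either way round. The pins' flats are square with the rack to within 0.1 rad.
- spare: Bystander: short pin in the other rack hole, same shape, shank 65 mm, black head 20 x 20 x 40 mm; origin at its tip.
- wrench: Bystander: steel wrench 170 mm long lying flat on the bench, along its x; origin at its underside.
- bottle: Bystander: clear plastic water bottle with blue label, 64 mm across, 190 mm high; origin at the centre of its underside.
- bearing: Bystander: steel bearing ring lying flat, 56 mm outside, 28 mm inside, 16 mm high; origin at the centre of its underside.
Mind the look-alikes: they are no part of the job. Leave any green or purple look-alike of the pin alone.

How it is judged:
On the way, in this order (a step that is already met when the one before it is completed fails the run):
1. the cam lever is swung to its locked stop, lining up the upper bushing, while the pin is not yet in it (value of joint cam_lever above 1.25 rad and not (horizontal distance between pin and bush_upper below 0.004 m and z of pin in the frame of bush_upper between -0.16 and -0.008 m and angle between pin's own z axis and vertical below 0.15 rad)), for 0.2 s.
2. the pin's tip is in the upper bushing, the lever still locked (horizontal distance between pin and bush_upper below 0.004 m and z of pin in the frame of bush_upper between -0.16 and -0.008 m and angle between pin's own z axis and vertical below 0.15 rad and value of joint cam_lever above 1.25 rad), for 0.05 s.
3. the pin spans both bushings in the fingers (horizontal distance between pin and bush_lower below 0.004 m and horizontal distance between pin_neck and bush_upper below 0.006 m and z of pin in the frame of bush_lower below -0.023 m and z of pin_neck in the frame of bush_upper above 0.003 m and angle between pin's own z axis and vertical below 0.08 rad and value of joint cam_lever above 1.25 rad and contact force between the fingers and pin above 3 N), for 0.2 s.
At the end, for the whole second after the job is handed in: Lever over 1.25 rad, carriage over 14 mm; pin within 0.08 rad of upright, tip within 4 mm of the lower and neck within 6 mm of the upper bushing axis; tip 3 mm or more below the lower bushing, off the base; head 3 mm or more above the upper; gripped (over 3 N), under 25 N on the jig, still (all of step 3 and value of joint carriage above 0.014 m and contact force between pin and jig below 25 N and height (world z) of pin above 0.0135 m and linear speed of pin below 0.02 m/s and angular speed of pin below 0.3 rad/s); the arm keeps its last pose, push and grip.
It fails at once if the short pin is pulled or pushed about (over 20 mm) (distance of spare from where it was at the start of the episode above 0.02 m).
It fails at once if the wrench is moved over 30 mm (distance of wrench from where it was at the start of the episode above 0.03 m).
It fails at once if the bottle is moved over 30 mm (distance of bottle from where it was at the start of the episode above 0.03 m).
It fails at once if the bearing ring is moved over 30 mm (distance of bearing from where it was at the start of the episode above 0.03 m).
It also fails if it takes over 64 s, if anything falls off the work surface, if the arm or the gripper's body presses on something with over 40 N, if the wrist force passes 120 N, or if a joint passes its speed limit or range.

## Working session

There is one attempt and no reset: what is moved stays moved. The work goes in short steps, Python scripts to look and compute and a shell command to move; the robot and the scene stay as the last step left them, time stands still between calls to the robot, and variables do not carry over. Pictures are saved under pics/ and viewed, and the job is handed in when it is done.

```bash
ls; mkdir -p pics; python3 - <<'E'
from cell import *
import cv2,numpy as np
for n in ("side","top"):
    p,d=read_camera(n); np.savez(f"pics/{n}0.npz",p=p,d=d); cv2.imwrite(f"pics/{n}0.png",p[:,:,::-1])
    c=camera_params(n); print(n,c)
s=sense();print(s)
E
```

```text
pics
side {'intrinsics': array([[481.65993589,   0.        , 315.18043238],
       [  0.        , 481.65993589, 233.6576854 ],
       [  0.        ,   0.        ,   1.        ]]), 'dist': array([-0.00023727,  0.        ,  0.        ,  0.        ,  0.        ]), 'rvec': array([ 0.19177604, -2.81665945,  1.24253972]), 'tvec': array([0.58961002, 0.08488563, 1.03937884])}
top {'intrinsics': array([[474.3880274 ,   0.        , 321.9114368 ],
       [  0.        , 474.3880274 , 244.68312515],
       [  0.        ,   0.        ,   1.        ]]), 'dist': array([-0.07795244,  0.        ,  0.        ,  0.        ,  0.        ]), 'rvec': array([ 2.08471569, -2.15198389,  0.16195423]), 'tvec': array([0.08729012, 0.62064683, 0.80067694])}
{'time_s': 0.1, 'joints': array([-1.37308475e+00,  1.59007344e-01,  1.59809244e+00, -2.13913141e-06,
        1.38620017e+00, -2.10115885e-01]), 'qd': array([ 0.00115978, -0.00153983, -0.00294956, -0.00017164, -0.00019231,
       -0.00037297]), 'tau': array([ 7.81095559e-05, -3.96988356e+01, -3.32337892e+01, -2.29151492e-04,
        4.22866753e-03,  6.14740387e-06]), 'position': array([ 0.22791825, -0.52731682,  0.23041032]), 'eef_rot': array([-3.13992246e+00, -3.54042158e-04,  4.07827561e-01]), 'force': array([-0.64905994, -0.44147505, -0.79709525]), 'torque': array([-0.03513267,  0.05473147, -0.03897745]), 'width': 1.0004478223485007}
```

View pics/side0.png

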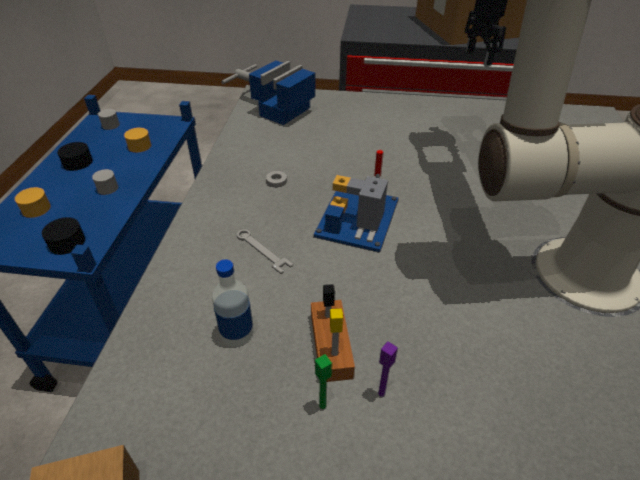

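View pics/top0.png

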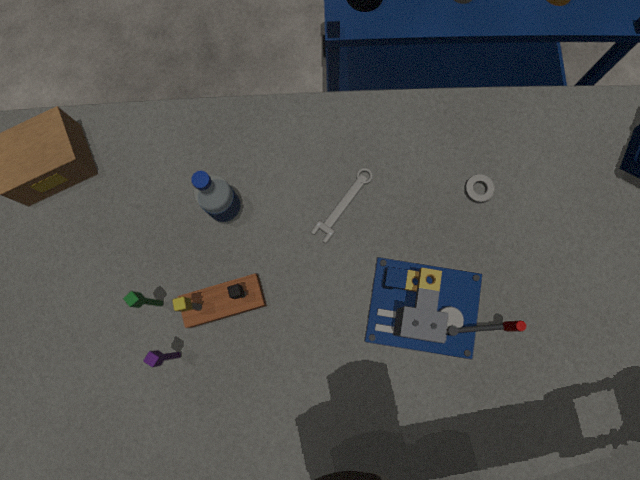

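The side view shows the jig at about (358,215) with its red knob at (379,160), and the rack with the yellow head at (336,320) and the black head at (329,295). In the top view the knob is at (515,326), the bushings at (420,280), and the yellow head at (181,303). The green pin at (134,299) and purple pin at (153,358) are look-alikes.

```bash
cat > h.py <<'E'
import numpy as np,cv2
from cell import *
class Cam:
    def __init__(s,n):
        c=camera_params(n); s.n=n; s.K=c["intrinsics"];s.D=c["dist"];s.rv=c["rvec"];s.t=c["tvec"];s.R=cv2.Rodrigues(s.rv)[0]; s.c=-s.R.T@s.t
    def ray(s,px):
        u=cv2.undistortPoints(np.array(px,float).reshape(-1,1,2),s.K,s.D).reshape(-1,2)
        return np.c_[u,np.ones(len(u))]@s.R   # world dir, unit z depth
    def plane(s,px,z):
        d=s.ray(px); return s.c+d*((z-s.c[2])/d[:,2])[:,None]
    def pts(s,px,depth): return s.c+s.ray(px)*np.array(depth)[:,None]
    def proj(s,P): return cv2.projectPoints(np.array(P,float).reshape(-1,1,3),s.rv,s.t,s.K,s.D)[0].reshape(-1,2)
def tri(ca,pa,cb,pb):
    a,b=ca.ray(pa)[0],cb.ray(pb)[0]
    x=np.linalg.lstsq(np.c_[a,-b],cb.c-ca.c,rcond=None)[0]
    p,q=ca.c+a*x[0],cb.c+b*x[1]; return (p+q)/2,np.linalg.norm(p-q)
S,T=Cam("side"),Cam("top")
def mask(p,name):
    h=cv2.cvtColor(p,cv2.COLOR_RGB2HSV).astype(int);H,s,v=h[...,0],h[...,1],h[...,2]
    r={"yellow":(H>20)&(H<33)&(s>150)&(v>60),"red":((H<5)|(H>175))&(s>160)&(v>60),"wood":(H>5)&(H<14)&(s>110)&(v>40),
       "blue":(H>100)&(H<125)&(s>130)&(v>40),"bronze":(H>14)&(H<22)&(s>130)&(v>80)}[name]
    return r.astype(np.uint8)
def blobs(m,amin=15):
    n,l,st,ce=cv2.connectedComponentsWithStats(m)
    return [(i,st[i],ce[i]) for i in range(1,n) if st[i][4]>=amin],l
E
python3 - <<'E'
from h import *
for c in (S,T):
    z=np.load(f"pics/{c.n}0.npz");p,d=z["p"],z["d"]
    print(c.n,c.c)
    for k in ("yellow","red","wood","blue","bronze"):
        b,l=blobs(mask(p,k))
        for i,st,ce in b:
            ys,xs=np.nonzero((l==i)&(d>0)); 
            if len(xs)==0: continue
            P=c.pts(np.c_[xs,ys],d[ys,xs])
            print(k,st,ce.round(1),np.median(P,0).round(3),P.min(0).round(3),P.max(0).round(3))
    cx=(S,(240,130),(480,420)) if c is S else (T,(110,230),(550,380))
    (x0,y0),(x1,y1)=cx[1:]
    for nm,(x0,y0,x1,y1) in ({"a":(300,130,420,260),"b":(290,270,410,420)} if c is S else {"a":(350,240,540,370),"b":(110,260,280,380)}).items():
        im=p[y0:y1,x0:x1,::-1]; f=min(800/(x1-x0),600/(y1-y0)); cv2.imwrite(f"pics/{c.n}0{nm}.png",cv2.resize(im,None,fx=f,fy=f,interpolation=cv2.INTER_CUBIC))
E
```

```text
side [0.4856135  0.7841014  0.76453806]
yellow [330 308  13  25 291] [335.8 319.8] [0.519 0.306 0.141] [0.509 0.198 0.037] [0.537 0.31  0.151]
red [347  55 137  19 303] [395.1  59.6] [ 0.489 -1.117 -0.008] [ 0.091 -1.142 -0.077] [ 0.621 -1.1   -0.002]
red [492  63  22   2  34] [503.6  63.4] [ 0.01  -1.12  -0.007] [-0.025 -1.131 -0.012] [ 0.201 -0.48   0.252]
red [354  69  10   8  26] [358.9  73. ] [ 0.569 -1.109 -0.075] [ 0.553 -1.116 -0.089] [ 0.588 -1.104 -0.057]
red [346  86  67   5 120] [371.2  88.2] [ 0.536 -1.115 -0.138] [ 0.346 -1.129 -0.151] [ 0.62  -1.098 -0.129]
red [414  90  42   4  53] [434.8  91.5] [ 0.252 -1.117 -0.137] [ 0.174 -1.131 -0.144] [ 0.338 -1.104 -0.132]
red [460  93  45   4  55] [482.7  94.3] [ 0.061 -1.119 -0.138] [-0.024 -1.134 -0.143] [ 0.153 -1.105 -0.131]
red [375 150   8  24 124] [378.4 161.6] [ 0.468 -0.252  0.077] [ 0.461 -0.263  0.04 ] [ 0.475 -0.245  0.107]
wood [ 94  67  27  32 150] [106.1  82.3] [ 2.341 -2.138 -0.692] [ 2.296 -2.328 -0.753] [ 2.361 -1.96  -0.647]
wood [122  68  10   6  17] [126.8  69.4] [ 2.253 -2.308 -0.671] [ 2.23  -2.335 -0.69
[... 5813 characters left out ...]
4  0.184] [0.726 0.268 0.193]
blue [ 365  258  117  101 5041] [424.4 306. ] [ 0.519 -0.114  0.012] [ 0.411 -0.23   0.007] [ 0.602 -0.006  0.109]
blue [427 277   5   6  25] [428.9 279.6] [ 0.558 -0.13   0.012] [ 0.553 -0.134  0.009] [ 0.563 -0.126  0.014]
blue [413 279   5   6  18] [414.9 281. ] [ 0.556 -0.104  0.011] [ 0.551 -0.107  0.006] [ 0.56  -0.1    0.014]
bronze [415 271   4   6  17] [416.4 273.4] [ 0.565 -0.098  0.064] [ 0.56  -0.101  0.062] [ 0.569 -0.095  0.068]
bronze [425 274  11   7  22] [429.7 275.9] [ 0.555 -0.111  0.114] [ 0.547 -0.12   0.109] [ 0.558 -0.102  0.116]
bronze [412 285   5   6  21] [414.2 287.1] [ 0.541 -0.092  0.064] [ 0.535 -0.096  0.063] [ 0.544 -0.088  0.068]
```

View pics/top0a.png

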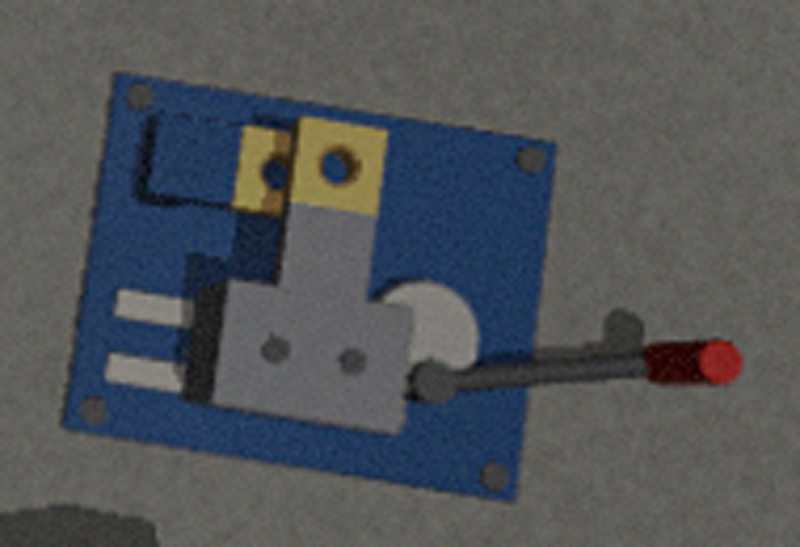

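View pics/top0b.png

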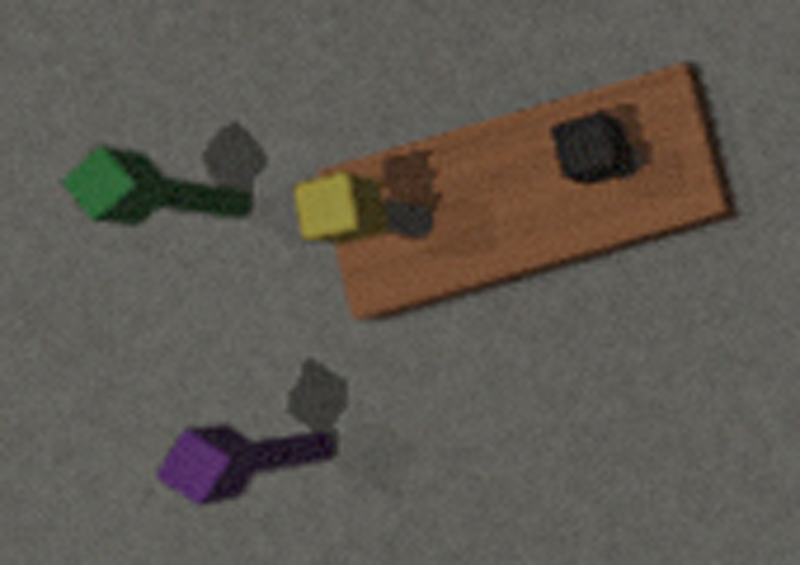

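```bash
python3 - <<'E'
from h import *
z=np.load("pics/top0.npz");p,d=z["p"],z["d"]
zs=np.load("pics/side0.npz");ps,ds=zs["p"],zs["d"]
def rect(P,n):
    r=cv2.minAreaRect(np.float32(P[:,:2]*1000)); print(n,np.round(r[0],1),np.round(r[1],1),round(r[2],2)); return r
# base plate: points with height ~12mm, blue
b,l=blobs(mask(p,"blue"),1000)
for i,st,ce in b:
    if abs(ce[0]-424)<10:
        ys,xs=np.nonzero((l==i)&(d>0));P=T.pts(np.c_[xs,ys],d[ys,xs]);k=(P[:,2]<0.018)&(P[:,2]>.006)
        Q=T.plane(np.c_[xs,ys][k],0.012); rect(Q,"base(plane)")
b,l=blobs(mask(p,"wood"),1000)
for i,st,ce in b:
    if abs(ce[0]-223)<10:
        ys,xs=np.nonzero((l==i)&(d>0));P=T.pts(np.c_[xs,ys],d[ys,xs]);k=(P[:,2]<0.046)&(P[:,2]>.034)
        Q=T.plane(np.c_[xs,ys][k],0.04); rect(Q,"rack top")
# height-based tops in regions, both cams
for c,pp,dd in((T,p,d),(S,ps,ds)):
    v,u=np.mgrid[:480,:640]; k=dd>0; P=np.full((480,640,3),9.); P[k]=c.pts(np.c_[u[k],v[k]],dd[k])
    def sel(nm,x,y,zz):
        m=(abs(P[...,0]-x)<.045)&(abs(P[...,1]-y)<.045)&(P[...,2]>zz-.006)&(P[...,2]<zz+.006)
        n,l,st,ce=cv2.connectedComponentsWithStats(m.astype(np.uint8))
        for i in range(1,n):
            if st[i][4]>15:
                Q=P[l==i]; print(c.n,nm,st[i][4],Q.mean(0).round(4),end=" "); rect(Q,"")
    sel("head",.52,.30,.15); sel("knob",.468,-.259,.105);sel("blk",.528,.215,.115)
    m=(P[...,2]>.107)&(P[...,2]<.121)&(abs(P[...,0]-.53)<.1)&(abs(P[...,1]+.12)<.1)
    n,l,st,ce=cv2.connectedComponentsWithStats(m.astype(np.uint8))
    for i in range(1,n):
        if st[i][4]>30: Q=P[l==i];rect(Q,c.n+" carriage"); print(st[i])
E
```

```text
base(plane) [ 507.  -117.3] [198.  157.7] 78.79
rack top [529.6 255.3] [ 60.5 150.4] 14.8
top head 156 [0.5183 0.2963 0.1494]  [518.6 297.1] [20.3 19.5] 10.5
top knob 99 [ 0.4669 -0.2586  0.1042]  [ 466.2 -259.5] [18.8 16.5] 87.5
top blk 152 [0.54   0.2151 0.1142]  [540.1 215.5] [20.4 20.1] 14.1
top carriage [ 508.1 -102. ] [ 73.5 117.7] 79.25
[ 400  268   48   75 2222]
side head 134 [0.5193 0.2994 0.148 ]  [519.4 298.6] [19.7 22.5] 11.07
side knob 29 [ 0.467  -0.2571  0.1028]  [ 466.5 -257.2] [18. 15.] 27.11
side blk 105 [0.5406 0.218  0.1132]  [540.9 217.3] [19.8 21.4] 8.73
side carriage [ 508.5 -100.9] [ 77.9 117. ] 79.35
[333 175  55  26 807]
```

The top crop shows the bushing holes, the free lever and the rack clearly. My estimates are:
- Jig centre (0.507, -0.117), yaw about -11°.
- Knob (0.4665, -0.259), pivot about (0.463, -0.160).
- Pin head (0.519, 0.298), yaw about 11°. The bushing axis should be near (0.552, -0.096).

My next step is to shut the fingers and go behind the knob.

```bash
python3 -m creep '[[[0.032,0.042,0,0,0,-4.3,0],[0.032,0.042,0,0,0,-4.3,0],[0.032,0.042,0,0,0,-4.3,0],[0.032,0.042,0,0,0,-4.3,0],[0.032,0.042,0,0,0,-4.3,0]]]' 40
python3 -m creep '[[[0.021,0.029,-0.01,0,0,0,0],[0.021,0.028,-0.03,0,0,0,0],[0,0,-0.04,0,0,0,0],[0,0,-0.04,0,0,0,0],[0,0,0,0,0,0,0]]]'
```

```text
time_s: 0.72
position: [0.3887, -0.3162, 0.2309]
eef_rot: [-3.141, 0.0, 0.03]
force: [0.6, -0.3, 0.1]
width: 0.001
time_s: 1.35
position: [0.4277, -0.2584, 0.1079]
eef_rot: [-3.136, 0.006, 0.033]
force: [0.8, 0.6, -0.3]
width: 0.002
```

```bash
python3 -m creep '[[[0,0,-0.025,0,0,0,0],[0,0,-0.02,0,0,0,0],[0,0,0,0,0,0,0],[0.006,0,0,0,0,0,0],[0.006,0,0,0,0,0,0]]]'
python3 - <<'E'
from h import *
s=sense();print(s["position"],s["force"])
p,d=read_camera("top");cv2.imwrite("pics/t1.png",cv2.resize(p[220:380,340:560,::-1],None,fx=3,fy=3))
p,d=read_camera("side");cv2.imwrite("pics/s1.png",cv2.resize(p[80:280,270:470,::-1],None,fx=3,fy=3))
# arc plan: tool centre at radius 100, offset o behind tangentially
c=np.array([.463,-.1596])
E
```

```text
time_s: 1.98
position: [0.4434, -0.2618, 0.068]
eef_rot: [3.139, -0.002, 0.032]
force: [0.1, -0.1, 0.1]
width: 0.005
[ 0.44339238 -0.26177867  0.06799944] [ 0.07072456 -0.08723664  0.13482032]
```

```bash
python3 - <<'E'
import cv2,numpy as np
a=cv2.imread("pics/t1.png");b=cv2.imread("pics/s1.png");h=480
cv2.imwrite("pics/c1.png",np.hstack([cv2.resize(a,(440,320)),cv2.resize(b,(320,320))]))
E
```

```text
(no output)
```

View pics/c1.png

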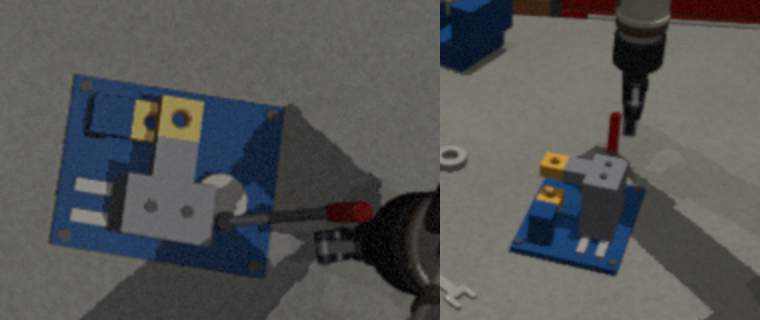

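The fingers stand shut just behind the knob on its -x side; in the side crop the knob is at (614,132) and the fingertip at (630,130). Next I'll compute the arc steps.

```bash
python3 - <<'E'
import numpy as np
c=np.array([.463,-.1596]);o=.020
f=lambda a:(c+.1*np.array([np.cos(a),np.sin(a)])-o*np.array([-np.sin(a),np.cos(a)]))
A=np.radians(np.arange(-88,-7,8));A=np.append(A,np.radians(-8.))
P=np.array([f(a) for a in A]);print(P.round(4));print(np.diff(P,axis=0).round(4))
E
```

```text
[[ 0.4465 -0.2602]
 [ 0.4607 -0.2616]
 [ 0.4749 -0.2609]
 [ 0.4889 -0.2582]
 [ 0.5023 -0.2537]
 [ 0.5151 -0.2473]
 [ 0.5267 -0.2392]
 [ 0.5372 -0.2296]
 [ 0.5462 -0.2185]
 [ 0.5536 -0.2064]
 [ 0.5592 -0.1933]
 [ 0.5592 -0.1933]]
[[ 0.0142 -0.0013]
 [ 0.0142  0.0007]
 [ 0.014   0.0026]
 [ 0.0135  0.0046]
 [ 0.0127  0.0064]
 [ 0.0117  0.0081]
 [ 0.0105  0.0096]
 [ 0.009   0.011 ]
 [ 0.0074  0.0122]
 [ 0.0056  0.0131]
 [ 0.      0.    ]]
```

```bash
python3 -m creep '[[[0.003,0.001,0,0,0,0,0],[0.014,-0.001,0,0,0,8,0],[0.014,0.001,0,0,0,8,0],[0.014,0.003,0,0,0,8,0],[0.0135,0.0045,0,0,0,8,0]]]'
```

```text
time_s: 2.7
position: [0.5006, -0.2532, 0.0663]
eef_rot: [3.141, 0.002, 0.596]
force: [-2.3, -2.9, -0.1]
width: 0.002
```

```bash
python3 -m creep '[[[0.0127,0.0064,0,0,0,8,0],[0.0117,0.0081,0,0,0,8,0],[0.0105,0.0096,0,0,0,8,0],[0.009,0.011,0,0,0,8,0],[0.0037,0.006,0,0,0,4,0]]]'
python3 - <<'E'
from h import *
p,d=read_camera("top");cv2.imwrite("pics/t2.png",cv2.resize(p[220:380,340:560,::-1],None,fx=3,fy=3))
E
```

```text
time_s: 3.32
position: [0.5489, -0.2118, 0.0665]
eef_rot: [3.14, 0.001, 1.223]
force: [1.3, -3.8, -2.0]
width: 0.003
```

View pics/t2.png

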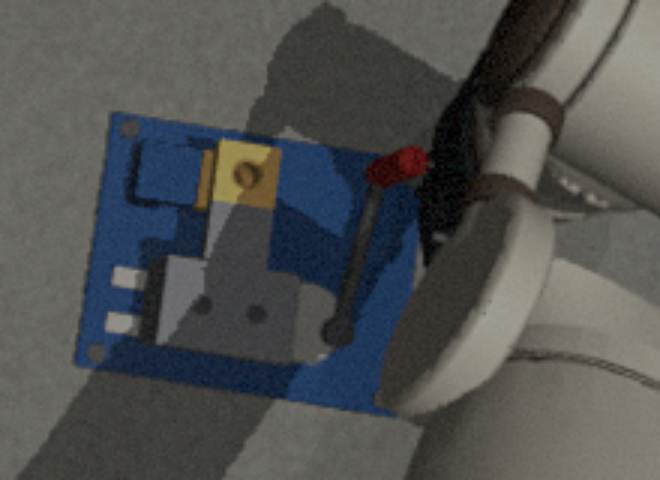

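The knob at (410,160) is now most of the way round, and bronze still shows left of the upper bushing at (205,180). I'll carry on to the stop.

```bash
python3 -m creep '[[[0.0035,0.0063,0,0,0,4,0],[0.003,0.0064,0,0,0,4,0],[0.0012,0.0035,0,0,0,2,0],[0.0008,0.003,0,0,0,0,0],[0,0,0,0,0,0,0]]]'
```

```text
time_s: 4.0
position: [0.5559, -0.1978, 0.0667]
eef_rot: [3.141, 0.01, 1.393]
force: [-4.0, -20.6, -4.4]
width: 0.004
```

It met the stop: the force is 21 N and the pose matches φ ≈ -11°. I'll back off, rise, and carry over towards the rack.

```bash
python3 -m creep '[[[-0.002,-0.014,0,0,0,0,0],[0,0,0.045,0,0,0,0],[0,0,0.05,0,0,0,0],[0,0,0.05,0,0,0,50],[0,0.02,0.05,0,0,0,70]]]'
python3 -m creep '[[[-0.003,0.05,0,0,0,4,70],[-0.003,0.05,0,0,0,4,70],[-0.003,0.05,0,0,0,4,70],[-0.003,0.05,0,0,0,4,70],[-0.003,0.05,0,0,0,4,70]]]'
python3 - <<'E'
from h import *
s=sense();print(s["position"],s["eef_rot"],s["width"])
for n in("top","side"):
    p,d=read_camera(n);np.savez(f"pics/{n}3.npz",p=p,d=d);cv2.imwrite(f"pics/{n}3.png",p[:,:,::-1])
E
```

```text
time_s: 4.62
position: [0.5542, -0.1864, 0.2628]
eef_rot: [-3.141, -0.001, 1.391]
force: [0.8, -0.5, 0.1]
width: 0.421
time_s: 5.25
position: [0.539, 0.0658, 0.2613]
eef_rot: [-3.141, -0.001, 1.745]
force: [1.0, -0.5, -0.5]
width: 0.701
[0.53899868 0.06580157 0.26125942] [-3.14116655e+00 -1.00927230e-03  1.74451254e+00] 0.700989988432779
```

View pics/top3.png

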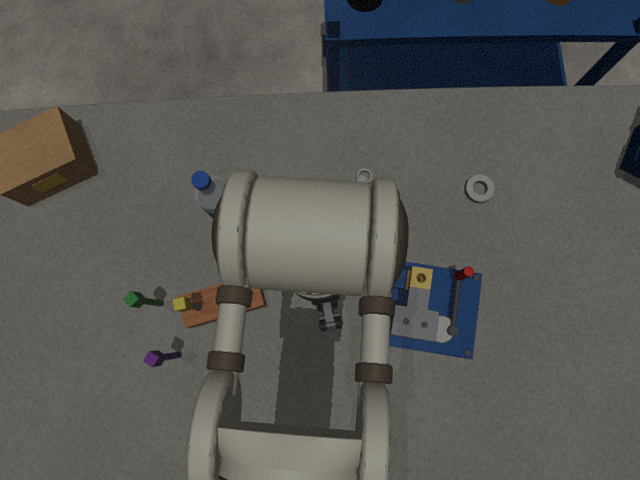

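View pics/side3.png

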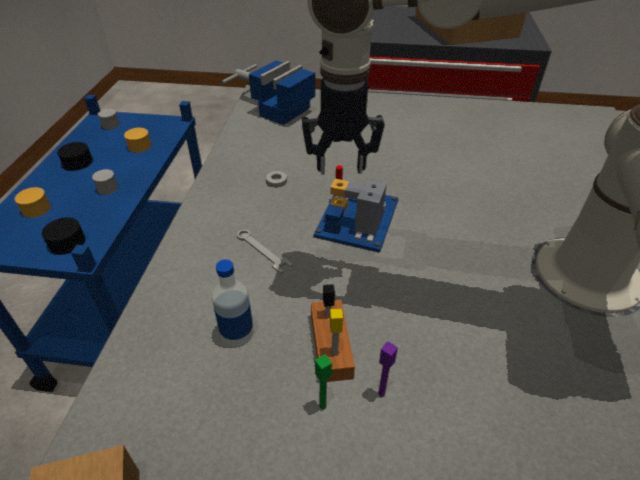

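The knob at top (465,272), pivot (452,330) shows the lever along the jig's +x, and the upper bushing at (421,278) now covers the lower one. Next I'll measure both.

```bash
cat > m.py <<'E'
from h import *
def tops(c,p,d):
    v,u=np.mgrid[:480,:640];k=d>0;P=np.full((480,640,3),9.);P[k]=c.pts(np.c_[u[k],v[k]],d[k]); return P
def sel(P,c,nm,x,y,z,r=.04,dz=.006,extra=None):
    m=(abs(P[...,0]-x)<r)&(abs(P[...,1]-y)<r)&(abs(P[...,2]-z)<dz)
    if extra is not None:m&=extra
    n,l,st,ce=cv2.connectedComponentsWithStats(m.astype(np.uint8),connectivity=4)
    if n<2: print(nm,"none");return None
    i=1+np.argmax(st[1:,4]);ys,xs=np.nonzero(l==i)
    hull=cv2.convexHull(np.c_[xs,ys].astype(np.float32)).reshape(-1,2)
    zm=np.median(P[l==i][:,2]); Q=c.plane(hull,zm)
    rc=cv2.minAreaRect(np.float32(Q[:,:2]*1000))
    Qc=c.plane(np.c_[xs,ys],zm)
    print(c.n,nm,st[i][4],"z",zm.round(4),"rect",np.round(rc[0],1),np.round(rc[1],1),round(rc[2],1),"mean",(Qc[:,:2].mean(0)*1000).round(1)); return l==i
E
python3 - <<'E'
from m import *
for c in(T,S):
    z=np.load(f"pics/{c.n}3.npz");p,d=z["p"],z["d"];P=tops(c,p,d)
    h=cv2.cvtColor(p,cv2.COLOR_RGB2HSV).astype(int)
    sat=(h[...,0]>8)&(h[...,0]<32)&(h[...,1]>90)
    sel(P,c,"head",.519,.298,.15); sel(P,c,"blk",.54,.217,.115)
    sel(P,c,"bushU",.552,-.096,.115,extra=sat); sel(P,c,"knob",.561,-.179,.105,.025)
    x0,y0=(400,255) if c is T else (320,170)
    cv2.imwrite(f"pics/z3{c.n}.png",cv2.resize(p[y0:y0+50,x0:x0+50,::-1],None,fx=10,fy=10,interpolation=cv2.INTER_CUBIC))
    print(c.proj([[.552,-.096,.115]]))
a=cv2.imread("pics/z3top.png");b=cv2.imread("pics/z3side.png");cv2.imwrite("pics/z3.png",cv2.resize(np.hstack([a,b]),(800,400)))
E
```

```text
top head 154 z 0.1495 rect [518.3 296.4] [20.5 19.7] 9.7 mean [518.5 296.3]
blk none
top bushU 368 z 0.1147 rect [552.2 -95.5] [34.8 33.5] 79.2 mean [552.2 -95.5]
top knob 95 z 0.1047 rect [ 561. -178.] [16.9 17.1] 85.5 mean [ 560.6 -177.9]
[[420.95143123 277.3861499 ]]
side head 136 z 0.1481 rect [519.2 300.1] [20.1 23.9] 11.1 mean [519.2 299.4]
side blk 106 z 0.1127 rect [540.2 218.2] [19.8 23.4] 17.9 mean [540.5 217.7]
side bushU 144 z 0.1134 rect [553.  -93.1] [39.8 34. ] 79.3 mean [552.9 -93.2]
side knob 32 z 0.1032 rect [ 561.5 -176.5] [14.4 17.1] 6.0 mean [ 561.3 -176.3]
[[339.80002507 183.15406674]]
```

View pics/z3.png

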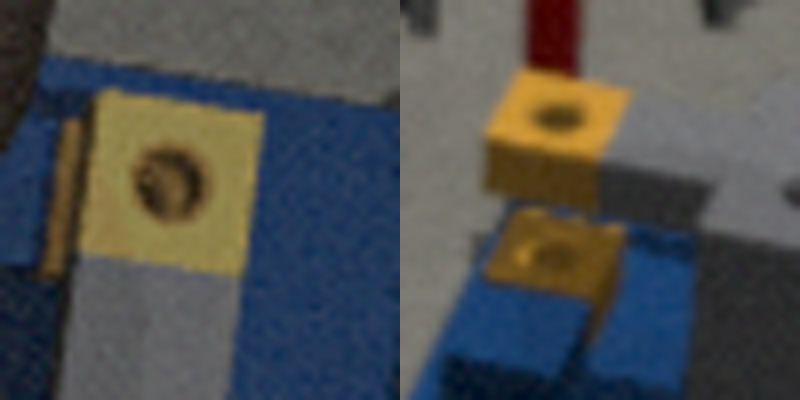

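Holes centres: top picture (421.4,278.0), side picture (339.8,184.6). The lever is locked, since the knob lands where the jig geometry predicts. Next I'll move over the pin head.

```bash
python3 -m creep '[[[-0.004,0.046,0,0,0,0,60],[-0.004,0.046,0,0,0,0,60],[-0.004,0.046,0,0,0,0,60],[-0.004,0.046,0,0,0,0,60],[-0.004,0.046,0,0,0,0,60]]]'
python3 -m creep '[[[0,0,-0.03,0,0,0,60],[0,0,-0.03,0,0,0,60],[0,0,-0.02,0,0,0,60],[0,0,0,0,0,0,60],[0,0,0,0,0,0,60]]]'
python3 - <<'E'
from m import *
a,e=tri(T,[421.4,278.0],S,[339.8,184.6]);print("hole",a.round(4),e)
s=sense();print(s["position"],s["eef_rot"],s["width"])
for n in("top","side"):
    p,d=read_camera(n);np.savez(f"pics/{n}4.npz",p=p,d=d)
    x0,y0=(130,240) if n=="top" else (270,240)
    cv2.imwrite(f"pics/z4{n}.png",cv2.resize(p[y0:y0+140,x0:x0+140,::-1],(400,400),interpolation=cv2.INTER_CUBIC))
cv2.imwrite("pics/z4.png",np.hstack([cv2.imread("pics/z4top.png"),cv2.imread("pics/z4side.png")]))
E
```

```text
time_s: 5.98
position: [0.5195, 0.2947, 0.2612]
eef_rot: [-3.141, -0.0, 1.741]
force: [0.5, -0.4, -0.0]
width: 0.601
time_s: 6.6
position: [0.5205, 0.2939, 0.1826]
eef_rot: [3.14, -0.0, 1.742]
force: [0.7, -0.4, -0.1]
width: 0.602
hole [ 0.5517 -0.0977  0.1097] 0.0005104902588752777
[0.52050207 0.29389608 0.18261944] [ 3.13967606e+00 -3.54689278e-04  1.74228661e+00] 0.6024361715265593
```

View pics/z4.png

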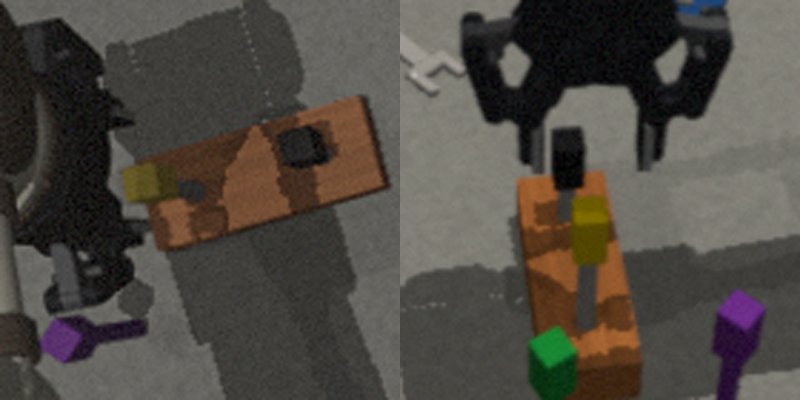

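Both fingers straddle the yellow head (side crop: tips at (535,160) and (645,165), head at (590,230)). I'll check that the green and purple pins are clear of the fingers.

```bash
python3 - <<'E'
from m import *
for c in (T,S):
    z=np.load(f"pics/{c.n}0.npz");p,d=z["p"],z["d"];h=cv2.cvtColor(p,cv2.COLOR_RGB2HSV).astype(int)
    for nm,lo,hi in(("green",50,75),("purple",130,155)):
        m=((h[...,0]>=lo)&(h[...,0]<=hi)&(h[...,1]>100)&(d>0)).astype(np.uint8);b,l=blobs(m,50)
        for i,st,ce in b:
            ys,xs=np.nonzero(l==i);P=c.pts(np.c_[xs,ys],d[ys,xs]);top=P[P[:,2]>P[:,2].max()-.012]
            print(c.n,nm,ce.round(0),"top",top.mean(0).round(3),"z",P[:,2].min().round(3))
E
```

```text
top green [133. 299.] top [0.529 0.38  0.139] z 0.107
top purple [152. 359.] top [0.433 0.344 0.139] z 0.112
side green [323. 376.] top [0.53  0.385 0.137] z -0.004
side purple [386. 363.] top [0.433 0.349 0.137] z 0.005
```

Both are clear by about 30 mm or more. I'll go down to the head and close.

```bash
python3 -m creep '[[[-0.001,0.003,-0.02,0,0,0,60],[0,0,-0.025,0,0,0,60],[0,0,-0.02,0,0,0,60],[0,0,-0.006,0,0,0,60],[0,0,0,0,0,0,60]]]'
python3 - <<'E'
from cell import sense
s=sense();print(s["position"],s["force"])
E
```

```text
time_s: 7.32
position: [0.5185, 0.297, 0.11]
eef_rot: [-3.141, 0.0, 1.743]
force: [0.4, -0.2, -0.4]
width: 0.601
[0.51852006 0.29696453 0.10997403] [ 0.40682782 -0.1588903  -0.38851528]
```

```bash
python3 -m creep '[[[0,0,0,0,0,0,20],[0,0,0,0,0,0,0],[0,0,0,0,0,0,0],[0,0,0,0,0,0,0],[0,0,0,0,0,0,0]]]' 60
```

```text
time_s: 7.95
position: [0.5193, 0.2972, 0.1114]
eef_rot: [3.14, -0.0, 1.743]
force: [-0.4, -0.5, 6.1]
width: 0.229
```

The width is 19.5 mm, so the head is gripped. I'll lift it straight up.

```bash
python3 -m creep '[[[0,0,0.01,0,0,0,0],[0,0,0.02,0,0,0,0],[0,0,0.035,0,0,0,0],[0,0,0.04,0,0,0,0],[0,0,0.035,0,0,0,0]]]'
python3 - <<'E'
from m import *
s=sense();print(s["position"],s["force"],s["width"])
for n in("top","side"):
    p,d=read_camera(n);np.savez(f"pics/{n}5.npz",p=p,d=d)
    x0,y0=(130,210) if n=="top" else (250,200)
    cv2.imwrite(f"pics/z5{n}.png",cv2.resize(p[y0:y0+160,x0:x0+160,::-1],(400,400),interpolation=cv2.INTER_CUBIC))
cv2.imwrite("pics/z5.png",np.hstack([cv2.imread("pics/z5top.png"),cv2.imread("pics/z5side.png")]))
E
```

```text
time_s: 8.57
position: [0.5183, 0.2969, 0.2531]
eef_rot: [3.141, -0.0, 1.743]
force: [-0.3, 0.5, -1.2]
width: 0.225
[0.51825773 0.29692692 0.25307806] [-0.29566934  0.48575857 -1.19554253] 0.22540829676615212
```

View pics/z5.png

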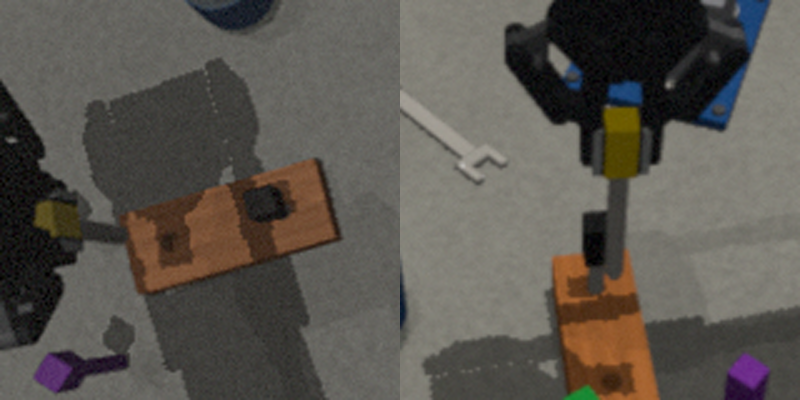

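The pin is out and upright in the fingers (side crop: shank from (618,180) to (612,275)), and the short pin is still in its hole. I'll carry it towards the jig.

```bash
python3 -m creep '[[[0.003,-0.03,0,0,0,0,0],[0.004,-0.045,0,0,0,0,0],[0.004,-0.045,0,0,0,0,0],[0.004,-0.045,0,0,0,0,0],[0.004,-0.045,0,0,0,0,0]]]'
python3 -m creep '[[[0.004,-0.045,0,0,0,0,0],[0.004,-0.045,0,0,0,0,0],[0.003,-0.04,0,0,0,0,0],[0.003,-0.03,0,0,0,0,0],[0.001,-0.022,0,0,0,0,0]]]'
python3 -m creep '[[[0,0,0,0,0,0,0],[0,0,0,0,0,0,0],[0,0,0,0,0,0,0],[0,0,0,0,0,0,0],[0,0,0,0,0,0,0]]]'
python3 - <<'E'
from m import *
s=sense();print(s["position"],s["eef_rot"],s["force"],s["width"])
for n in("top","side"):
    p,d=read_camera(n);np.savez(f"pics/{n}6.npz",p=p,d=d)
    x0,y0=(360,210) if n=="top" else (290,110)
    cv2.imwrite(f"pics/z6{n}.png",cv2.resize(p[y0:y0+100,x0:x0+100,::-1],(400,400),interpolation=cv2.INTER_CUBIC))
cv2.imwrite("pics/z6.png",np.hstack([cv2.imread("pics/z6top.png"),cv2.imread("pics/z6side.png")]))
E
```

```text
time_s: 9.3
position: [0.5366, 0.0856, 0.2495]
eef_rot: [-3.139, -0.001, 1.743]
force: [1.1, -1.3, -0.7]
width: 0.223
time_s: 9.93
position: [0.5519, -0.096, 0.2496]
eef_rot: [-3.14, -0.001, 1.742]
force: [0.3, 0.3, -0.6]
width: 0.227
time_s: 10.55
position: [0.5526, -0.0946, 0.2503]
eef_rot: [3.142, -0.0, 1.744]
force: [0.1, 0.3, -1.3]
width: 0.226
[ 0.55262604 -0.09463569  0.2503451 ] [ 3.14158969e+00 -1.20739825e-05  1.74362068e+00] [ 0.10423804  0.27223184 -1.31664416] 0.22582266224074432
```

View pics/z6.png

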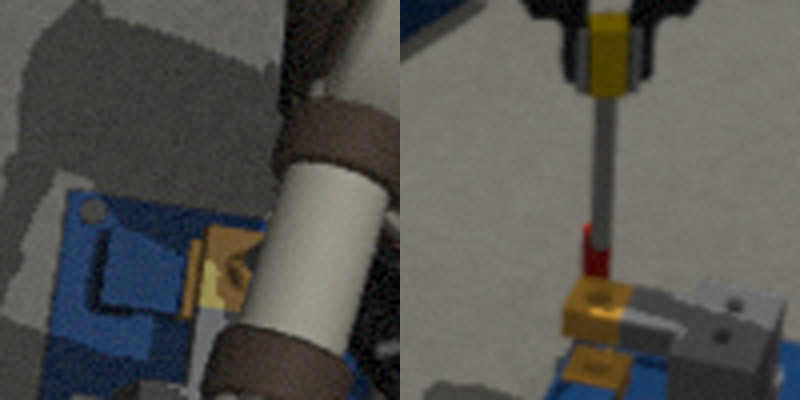

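The side crop shows the pin's tip at (602,248), right above the upper hole at (600,298). The top view is blocked by the arm. Next I'll measure the axis of the shank and check it against the hole.

```bash
cat > ax.py <<'E'
from m import *
def axis(c,p,d,x,y,z0,z1,r=.03):
    P=tops(c,p,d); m=(abs(P[...,0]-x)<r)&(abs(P[...,1]-y)<r)&(P[...,2]>z0)&(P[...,2]<z1)
    # image mid-line of shank per row (upright in the side picture), cast onto vertical plane through its depth
    rows=[]
    for v in range(480):
        u=np.nonzero(m[v])[0]
        if len(u)>=2: rows.append([u.mean(),v,len(u),np.median(d[v,u]),P[v,u,2].mean()])
    return np.array(rows)
E
python3 - <<'E'
from ax import *
z=np.load("pics/side6.npz");p,d=z["p"],z["d"]
s=np.array([.5525,-.095])
R=axis(S,p,d,s[0],s[1],.15,.255)
print(len(R),R[::6].round(3))
Q=S.pts(R[:,:2],R[:,3]);f=np.polyfit(Q[:,2],Q[:,0],1);g=np.polyfit(Q[:,2],Q[:,1],1)
print("z range",Q[:,2].min(),Q[:,2].max(),"slope x,y",f[0],g[0],"tip x,y(surface)",np.polyval(f,.15),np.polyval(g,.15),"at mid",np.polyval(g,.2))
# predicted picture line of a vertical pin on the axis of the hole (side-camera frame)
print(S.proj([[.5530,-.0932,.15],[.5530,-.0932,.25]]), np.polyval(np.polyfit(R[:,1],R[:,0],1),[S.proj([[.553,-.0932,.15]])[0,1],S.proj([[.553,-.0932,.25]])[0,1]]))
z=np.load("pics/top5.npz");P=tops(T,z["p"],z["d"]);h=cv2.cvtColor(z["p"],cv2.COLOR_RGB2HSV).astype(int);sel(P,T,"head5",.518,.297,.291,extra=(h[...,0]>15)&(h[...,0]<35)&(h[...,1]>100))
E
```

```text
42 [[3.423e+02 1.310e+02 1.000e+01 9.870e-01 2.540e-01]
 [3.415e+02 1.370e+02 6.000e+00 1.000e+00 2.380e-01]
 [3.410e+02 1.430e+02 5.000e+00 1.010e+00 2.240e-01]
 [3.405e+02 1.490e+02 6.000e+00 1.021e+00 2.090e-01]
 [3.405e+02 1.550e+02 6.000e+00 1.031e+00 1.940e-01]
 [3.405e+02 1.610e+02 6.000e+00 1.042e+00 1.780e-01]
 [3.400e+02 1.670e+02 5.000e+00 1.052e+00 1.630e-01]]
z range 0.1502096950604812 0.254236165199211 slope x,y 0.00018003463538397656 0.015859494954706507 tip x,y(surface) 0.5523937001843805 -0.09039262842335029 at mid -0.08959965367561495
[[339.73717503 171.03232054]
 [341.30111735 131.05495908]] [339.91039597 341.42416479]
top head5 96 z 0.2909 rect [519.1 291.5] [19.8 11.2] 11.3 mean [520.3 290.7]
```

The pin is upright to within 0.02 rad and lines up with the hole to about 0.5 mm. I'll start lowering it slowly.

```bash
python3 -m creep '[[[-0.0005,-0.0006,-0.01,0,0,0,0],[0,0,-0.01,0,0,0,0],[0,0,-0.01,0,0,0,0],[0,0,-0.006,0,0,0,0],[0,0,-0.004,0,0,0,0]]]'
python3 - <<'E'
from m import *
s=sense();print(s["position"],s["force"])
p,d=read_camera("side");np.savez("pics/side7.npz",p=p,d=d)
cv2.imwrite("pics/z7.png",cv2.resize(p[130:210,300:380,::-1],(560,560),interpolation=cv2.INTER_CUBIC))
E
```

```text
time_s: 11.28
position: [0.552, -0.0956, 0.2097]
eef_rot: [-3.141, -0.0, 1.743]
force: [-0.8, 0.6, -2.3]
width: 0.226
[ 0.55199984 -0.09561114  0.20974016] [-0.77778376  0.58989076 -2.30299647]
```

View pics/z7.png

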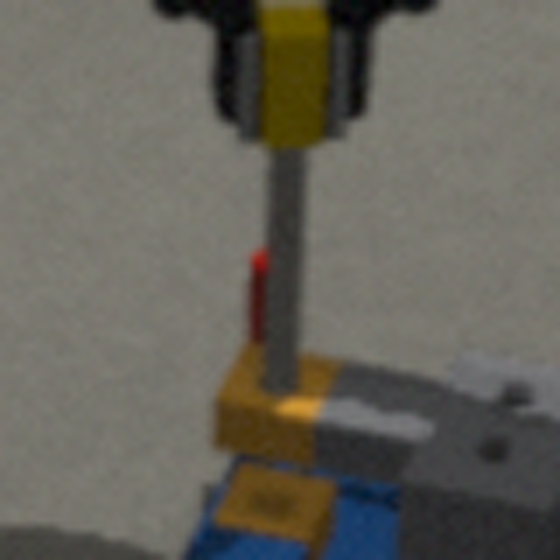

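The tip at (280,390) is entering the upper mouth with no contact force. I'll continue in small steps.

```bash
python3 -m creep '[[[0,0,-0.003,0,0,0,0],[0,0,-0.003,0,0,0,0],[0,0,-0.003,0,0,0,0],[0,0,-0.003,0,0,0,0],[0,0,0,0,0,0,0]]]'
```

```text
time_s: 11.95
position: [0.5519, -0.0955, 0.198]
eef_rot: [-3.141, -0.0, 1.743]
force: [0.8, -0.1, -1.2]
width: 0.227
```

```bash
python3 -m creep '[[[0,0,-0.005,0,0,0,0],[0,0,-0.005,0,0,0,0],[0,0,-0.005,0,0,0,0],[0,0,-0.005,0,0,0,0],[0,0,-0.004,0,0,0,0]]]'
python3 - <<'E'
from m import *
s=sense();print(s["position"],s["force"])
p,d=read_camera("side");np.savez("pics/side8.npz",p=p,d=d)
cv2.imwrite("pics/z8.png",cv2.resize(p[140:220,300:380,::-1],(560,560),interpolation=cv2.INTER_CUBIC))
E
```

```text
time_s: 12.58
position: [0.552, -0.0956, 0.1738]
eef_rot: [-3.141, -0.0, 1.743]
force: [-0.5, 0.0, -1.1]
width: 0.221
[ 0.55201791 -0.09558072  0.17383728] [-0.49461566  0.01555647 -1.05159931]
```

View pics/z8.png

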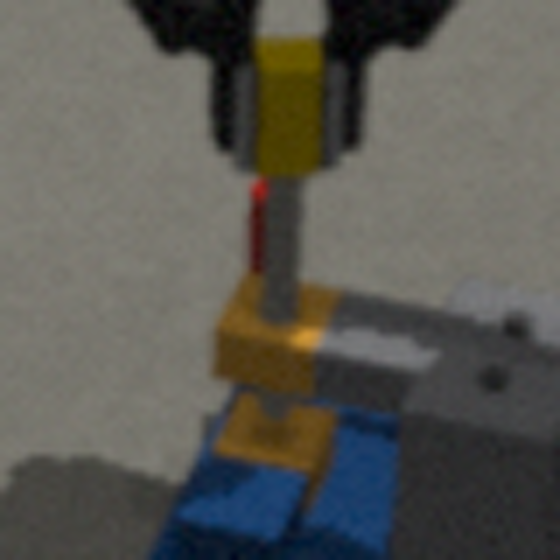

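The pin has passed the upper bushing, and its tip at (270,412) hangs over the lower hole with no contact force. I'll go on into the lower one.

```bash
python3 -m creep '[[[0,0,-0.004,0,0,0,0],[0,0,-0.004,0,0,0,0],[0,0,-0.004,0,0,0,0],[0,0,-0.004,0,0,0,0],[0,0,-0.002,0,0,0,0]]]'
```

```text
time_s: 13.25
position: [0.552, -0.0956, 0.1559]
eef_rot: [-3.141, -0.0, 1.743]
force: [0.7, 0.2, -1.7]
width: 0.222
```

```bash
python3 -m creep '[[[0,0,-0.006,0,0,0,0],[0,0,-0.006,0,0,0,0],[0,0,-0.006,0,0,0,0],[0,0,-0.004,0,0,0,0],[0,0,-0.002,0,0,0,0]]]'
python3 -m creep '[[[0,0,0,0,0,0,0],[0,0,0,0,0,0,0],[0,0,0,0,0,0,0],[0,0,0,0,0,0,0],[0,0,0,0,0,0,0]]]'
python3 - <<'E'
from ax import *
s=sense();print(s["position"],s["force"],s["width"],abs(s["qd"]).max())
p,d=read_camera("side");np.savez("pics/side9.npz",p=p,d=d)
cv2.imwrite("pics/z9.png",cv2.resize(p[140:240,300:400,::-1],(600,600),interpolation=cv2.INTER_CUBIC))
P=tops(S,p,d);h=cv2.cvtColor(p,cv2.COLOR_RGB2HSV).astype(int)
m=(h[...,0]>22)&(h[...,0]<33)&(h[...,1]>150)&(P[...,1]<-.06)&(P[...,1]>-.12)&(P[...,2]>.118)&(abs(P[...,0]-.552)<.02)
print("head z",P[m][:,2].min(),P[m][:,2].max())
sel(P,S,"knob",.561,-.179,.105,.025)
R=axis(S,p,d,.552,-.09,.118,.129,.015);Q=S.pts(R[:,:2],R[:,3]);print("shank above bushing",Q.round(4))
p,d=read_camera("top");cv2.imwrite("pics/t9.png",p[:,:,::-1])
E
```

```text
time_s: 13.88
position: [0.552, -0.0956, 0.1319]
eef_rot: [-3.141, -0.0, 1.743]
force: [0.7, -0.1, -1.5]
width: 0.225
time_s: 14.5
position: [0.5521, -0.0957, 0.1323]
eef_rot: [3.142, 0.0, 1.743]
force: [0.1, 0.6, -1.3]
width: 0.227
[ 0.55211522 -0.09565031  0.13233798] [ 0.06854312  0.61519223 -1.33513537] 0.22652718738985061 0.0006516289862125224
head z 0.1298420137894465 0.2985778603396454
knob none
shank above bushing [[ 0.5512 -0.0893  0.1259]
 [ 0.5512 -0.0897  0.1229]
 [ 0.5511 -0.0904  0.1196]]
```

View pics/z9.png

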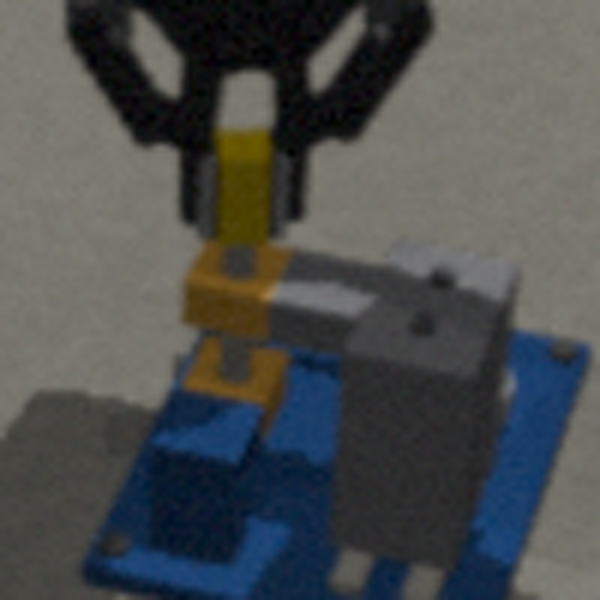

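View pics/t9.png

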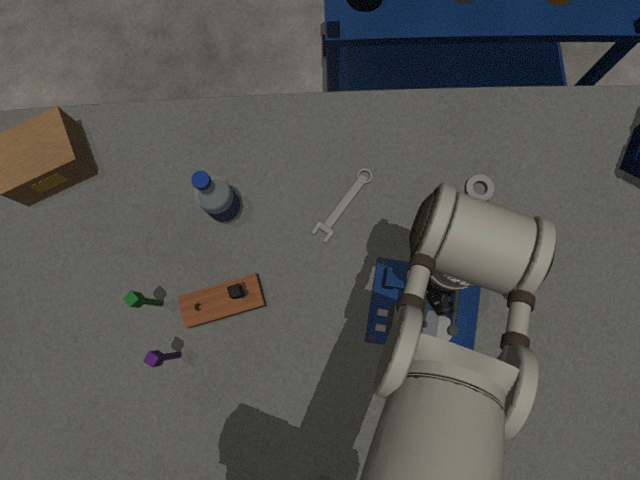

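The pin spans both bushings. The shank shows above the upper mouth at (238,262) and enters the lower one at (235,360), and the head's underside is at about 130 mm. The force is near zero, the arm is still and the bystanders stand where they were.

```bash
python3 -c "
from cell import *
print(hand_in())"
```

```text
the job is handed in; nothing more can be done
None
```

I swung the cam lever to its locked stop, threaded the hinge pin down through both bushings, and handed in at about 14.6 s with the pin still gripped. `hand_in()` gives no verdict.

**Lever:** the push met about 21 N at the stop. Afterwards the knob was measured at (0.561, -0.178), where the jig geometry puts it when locked. At the end the gripper hid the knob, so that last check of it failed. Nothing touched the lever in between, and the pin ran freely through both bushings.

**Pin:** no contact force above about 2 N showed during insertion.
- **Head:** its underside is about 130 mm up, 15 mm clear above the upper bushing.
- **Tip:** it is at about 31 mm, 14 mm below the lower bushing and 19 mm above the base. This is worked out from the gripper height and the head, because the tip itself was not in view.
- **Tilt:** about 0.02 rad, measured above the jig before insertion.
- **Grip:** set to 60 N on the head, opening 19 mm, arm still.

**Cameras:** the two views disagreed by 2–3 mm in y, so I set the alignment by the relative offset from rack to bushing, which agreed to about 1 mm.

**Bystanders:** the short pin, wrench, bottle and bearing ring look unmoved in the last top picture, and so do the green and purple pins.

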